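# Move filling nozzles from wash rack to storage rack

### The job

Lift the hold-down plate straight up off the two dowels of the wash rack, keeping it level, and lay it flat on the middle of the blue board, lengthwise along it. Then move the three filling nozzles to the storage rack, each standing upright on its flange in its own bay and in the same order counted from the carrying loops: the nozzle that stood nearest the loop of the wash rack goes in the bay nearest the loop of the storage rack, the middle one in the middle, the last in the far bay.

Things in the scene. Friction and masses are not known exactly. Their poses are not given: they have to be found in the camera images.
- nozzle_thin: thinnest and tallest filling nozzle, bright steel, loose, 0.12 kg: upright tube 16 mm in diameter on a round flange 50 mm in diameter, 6 mm thick; 80 mm high in all. Origin: centre of the flange underside, z up along the tube. Starts upright in the middle of a drip tray (flange 11 mm above the table), the tube sticking up through the plate
- nozzle_medium: middle-sized filling nozzle, bright steel, loose, 0.12 kg: upright tube 24 mm in diameter on a round flange 50 mm in diameter, 6 mm thick; 66 mm high in all. Origin: centre of the flange underside, z up along the tube. Starts upright in the middle of a drip tray (flange 11 mm above the table), the tube sticking up through the plate
- nozzle_thick: thickest and shortest filling nozzle, bright steel, loose, 0.12 kg: upright tube 34 mm in diameter on a round flange 50 mm in diameter, 6 mm thick; 52 mm high in all. Origin: centre of the flange underside, z up along the tube. Starts upright in the middle of a drip tray (flange 11 mm above the table), the tube sticking up through the plate
- tray_thin: aluminium drip tray, fixed on the wash rack, in which the thin nozzle stands at the start; the three trays look alike: 80 (x) x 70 (y) mm, walls 13 mm high, floor 3 mm thick. Origin: centre of underside, 8 mm above the table; axes as the wash rack. It stays put, so it marks where the thin nozzle came from
- tray_medium: aluminium drip tray, fixed on the wash rack, in which the medium nozzle stands at the start; the three trays look alike: 80 (x) x 70 (y) mm, walls 13 mm high, floor 3 mm thick. Origin: centre of underside, 8 mm above the table; axes as the wash rack. It stays put, so it marks where the medium nozzle came from
- tray_thick: aluminium drip tray, fixed on the wash rack, in which the thick nozzle stands at the start; the three trays look alike: 80 (x) x 70 (y) mm, walls 13 mm high, floor 3 mm thick. Origin: centre of underside, 8 mm above the table; axes as the wash rack. It stays put, so it marks where the thick nozzle came from
- wash_rack: fixed dark steel rack, base 84 (x) x 262 (y) x 8 mm, carrying three drip trays in a row at y = -72, 0, +72 mm. At y = -119 and +119 mm stand 18 mm posts with a shoulder 24 mm above the table, then a 10 mm dowel up to 44 mm. Its loop end is +y: a dark carrying loop 30 mm high sticks out 30 mm there. Origin: centre of underside, on the table, z up
- storage_rack: fixed grey rack without dowels, base 84 (x) x 240 (y) mm, with three bays in a row at y = -72, 0, +72 mm, each 70 (x) x 68 (y) mm inside, floor 8 mm and wall tops 24 mm above the table, walls 4 mm thick. Its loop end is -y: a dark carrying loop 30 mm high sticks out 30 mm there. Origin: centre of underside, on the table, z up
- plate: loose white hold-down plate, 60 (x) x 262 (y) x 6 mm, 0.3 kg, on the shoulders of the wash rack; its 12 mm end holes fit over the dowels, nozzle tubes pass three 46 mm holes. Dark bail handle: uprights at y = -36 and +36 mm, cross bar along y 80 mm long, 8 mm thick (x), 12 mm high, its centre 104 mm above the plate underside. Origin: centre of underside, z up
- board: blue plastic cutting board, fixed flat on the table beyond the racks: 120 mm (x) by 320 mm (y), top 12 mm above the table. Origin: centre of its underside, y along its length.
Not all that is in view belongs to the job. Leave any orange or purple look-alike of the nozzle_medium alone.

How it is judged:
On the way, in this order (a step that is already met when the one before it is completed fails the run):
1. the plate is lifted clear of the dowels, level (z of plate in the frame of wash_rack above 0.05 m and angle between plate's own z axis and vertical below 0.2 rad), for 0.1 s.
2. the plate lies flat on the middle of the board, lengthwise, released (x of plate in the frame of board between -0.03 and 0.03 m and y of plate in the frame of board between -0.03 and 0.03 m and z of plate in the frame of board between 0.008 and 0.016 m and angle between plate's own z axis and vertical below 0.06 rad and angle between the y axis of plate and the y axis of board, either way round below 0.17 rad and contact force between plate and the fingers below 0.1 N), for 0.2 s.
At the end, for the whole second after the job is handed in: Each nozzle stands upright (0.08 rad), at rest, on the floor of the storage bay matching its starting place counted from the loops (within 14 mm in x, 13 mm in y of the bay centre); the plate lies flat on the board, centre within 30 mm in x and y, length within 0.17 rad, at rest (((y of tray_thin in the frame of wash_rack between -0.102 and -0.042 m and y of nozzle_thin in the frame of storage_rack between 0.059 and 0.085 m) or (y of tray_thin in the frame of wash_rack between -0.03 and 0.03 m and y of nozzle_thin in the frame of storage_rack between -0.013 and 0.013 m) or (y of tray_thin in the frame of wash_rack between 0.042 and 0.102 m and y of nozzle_thin in the frame of storage_rack between -0.085 and -0.059 m)) and x of nozzle_thin in the frame of storage_rack between -0.014 and 0.014 m and z of nozzle_thin in the frame of storage_rack between 0.004 and 0.012 m and angle between each of nozzle_thin, nozzle_medium, nozzle_thick's own z axis and vertical below 0.08 rad and linear speed of each of nozzle_thin, nozzle_medium, nozzle_thick, plate below 0.02 m/s and angular speed of each of nozzle_thin, nozzle_medium, nozzle_thick below 0.2 rad/s and ((y of tray_medium in the frame of wash_rack between -0.102 and -0.042 m and y of nozzle_medium in the frame of storage_rack between 0.059 and 0.085 m) or (y of tray_medium in the frame of wash_rack between -0.03 and 0.03 m and y of nozzle_medium in the frame of storage_rack between -0.013 and 0.013 m) or (y of tray_medium in the frame of wash_rack between 0.042 and 0.102 m and y of nozzle_medium in the frame of storage_rack between -0.085 and -0.059 m)) and x of nozzle_medium in the frame of storage_rack between -0.014 and 0.014 m and z of nozzle_medium in the frame of storage_rack between 0.004 and 0.012 m and ((y of tray_thick in the frame of wash_rack between -0.102 and -0.042 m and y of nozzle_thick in the frame of storage_rack between 0.059 and 0.085 m) or (y of tray_thick in the frame of wash_rack between -0.03 and 0.03 m and y of nozzle_thick in the frame of storage_rack between -0.013 and 0.013 m) or (y of tray_thick in the frame of wash_rack between 0.042 and 0.102 m and y of nozzle_thick in the frame of storage_rack between -0.085 and -0.059 m)) and x of nozzle_thick in the frame of storage_rack between -0.014 and 0.014 m and z of nozzle_thick in the frame of storage_rack between 0.004 and 0.012 m and x of plate in the frame of board between -0.03 and 0.03 m and y of plate in the frame of board between -0.03 and 0.03 m and z of plate in the frame of board between 0.008 and 0.016 m and angle between plate's own z axis and vertical below 0.06 rad and angle between the y axis of plate and the y axis of board, either way round below 0.17 rad); the robot touches nothing.
It fails at once if the plate is tipped more than 17 degrees (angle between plate's own z axis and vertical above 0.3 rad).
It also fails if it takes over 128 s, if anything falls off the work surface, if the arm or the gripper's body presses on something with over 40 N, if the wrist force passes 120 N, or if a joint passes its speed limit or range.

### The arm

A 7-joint arm with a two-finger parallel gripper is mounted at the origin on the work surface. World frame = base frame: x ahead of the robot, y to its left, z up, the work surface at z = 0. Lengths are in m, angles in rad, forces in N, time in s.
With the tool pointing down it reaches from about 0.35 to 0.9 m from the base axis. Payload 7.2 kg.
Tool frame: the origin (TCP) lies between the finger pads; the fingertips stand 8 mm ahead of it and the grasp point (between the pads) lies 11 mm behind it; z points along the fingers, y is the line along which they close (so a half turn about z gives the same grasp; the last joint's range is limited). The gripper opens to 85 mm and grips with 20 to 120 N. Pads are 22 mm wide; open, the fingers measure 114 mm over their backs; the gripper's body (76 mm by 85 mm) begins 54 mm behind the grasp point. The pads swing forward as they close: fully open they stand 13 mm farther back than shut.
Start: joints at [-1.303, 0.411, -0.013, 1.596, 0.006, 1.134, -0.082], TCP at [0.206, 0.59, 0.239] pointing down, gripper open.
Joint ranges: [-2.95, 2.95], [-0.29, 1.99], [-1.47, 1.44], [0.14, 2.54], [-1.03, 4.17], [0.13, 1.85], [-2.86, 2.86]. Speed limits (rad/s): [2.39, 2.39, 3.01, 3.01, 3.14, 3.14, 3.14].

### API

Orientations are given as [roll, pitch, yaw] about the fixed x, y, z axes, in that order (R = Rz(yaw) Ry(pitch) Rx(roll)).
In Python, from bench import env gives the robot as it stands.
- The arm moves only by the tool send_rows, never from a script. Its argument "rows" is a list of rows, each an object with "delta_rot": the turn, a rotation vector about the tool's x, y, z in rad, a list of three; "dp": the shift along the tool's x, y, z in cm, a list of three; "grip": the finger opening in cm, from 0 to 8.54. A call has 1 to 12 rows; each row shifts and turns the commanded pose from where the row before left it, along the tool's axes as they then stand; what a row does not reach is not made up. A row lasts 1/8 s, in which the tool goes at most 62.5 mm and 10.7 degrees, less where a joint would pass 70% of its speed; a pose out of reach is approached as far as the arm can. A call is refused whole if a number of a shift passes 6.25 or a number of a turn 0.188, either way. A call with a gripper value outside its range is refused whole. The fingers move at their own pace and stop on an object; "squeeze" is the grip in N (left out, the last holds). Time passes only in rows, so rows that do not move let the fingers close. It gives the time, the measured TCP pose, the force, the opening and the grip force at its end, in the units of the state.
- env.sense(): the state, without advancing time (a new reading comes with each control period).
- env.read_camera(name): name is "scene" or "top" or "wrist"; returns a dict with "image" (420x560x3 uint8, blue, green, red), "camera_matrix" (3x3 intrinsics, pixels), "k1" (the pictures are not rectified: a ray, as slopes to the right and down, at radius r is drawn at 1 + k1 r^2 times it, then the intrinsics apply), "origin" and "attitude" of the camera in the world. Camera axes: x right, y up, looking along -z (the intrinsics and any distortion apply to the point x, -y, -z); pixel columns grow to the right and rows downward; lengths in m; the calibration is good to about 2 mm. A picture is of the moment at which its call begins. There is no depth.
- env.job_done(): hands the job in; it is judged then, once.
The state is a dict: "time": time; "joint_pos": joint angles; "joint_velocities": joint speeds; "tau": joint torques, N m; "tool_pos": TCP position; "eef_rot": TCP orientation; "wrist_force": force on the tool from outside, world axes, zero at the start; "ft_torque": the same for the moment, N m; "gripper_width": opening from 0.0 (shut) to 1.0 (fully open); "finger_force": force on a finger pad.
Only numpy, scipy, OpenCV 4.12 (cv2) and the standard library are available. Lean on these libraries where they do the work, as an engineer would, in place of code of your own. Each camera call takes 0.05 s, during which the arm holds its last target. There are 200 camera calls.

## Working session

There is one attempt and no reset: what is moved stays moved. The work goes in short steps, Python scripts to look and compute and a tool call to move; the robot and the scene stay as the last step left them, time stands still between calls to the robot, and variables do not carry over. Pictures are saved under pics/ and viewed, at most 14 in all, crops included, and the job is handed in when it is done.

Besides the shell and the picture viewer there is one more tool, called after "Emit:" by a JSON object that holds its "name" and its "arguments", one argument or row to a line. send_rows: Moves the arm, as the interface text tells. Its arguments: {"type":"object","properties":{"rows":{"type":"array"},"squeeze":{"type":"number"}},"required":["rows"]}

```bash
ls; mkdir -p pics
cat > h.py <<'E'
import numpy as np, cv2
from bench import env
def cam(name):
    d=env.read_camera(name); return d
def R(d):
    a=np.array(d["attitude"],float)
    if a.shape==(3,3): return a
    from scipy.spatial.transform import Rotation as Ro
    return Ro.from_euler('xyz',a).as_matrix() if a.size==3 else Ro.from_quat(a).as_matrix()
def ray(d,u,v):
    K=np.array(d["camera_matrix"]);k=d["k1"]
    xd=(u-K[0,2])/K[0,0]; yd=(v-K[1,2])/K[1,1]
    x,y=xd,yd
    for _ in range(30):
        f=1+k*(x*x+y*y); x,y=xd/f,yd/f
    return R(d)@np.array([x,-y,-1.0])
def onz(d,u,v,z):
    o=np.array(d["origin"]);r=ray(d,u,v); return o+r*(z-o[2])/r[2]
def proj(d,p):
    K=np.array(d["camera_matrix"]);k=d["k1"]
    c=R(d).T@(np.array(p)-np.array(d["origin"])); x,y=c[0]/-c[2],-c[1]/-c[2]
    f=1+k*(x*x+y*y); return np.array([K[0,0]*x*f+K[0,2],K[1,1]*y*f+K[1,2]])
E
python3 - <<'E'
from h import *
for n in("scene","top"):
    d=cam(n);cv2.imwrite(f"pics/{n}0.png",d["image"]);print(n,d["origin"],d["attitude"],d["camera_matrix"],d["k1"])
print(env.sense())
E
```

```text
pics
scene [ 1.15102169 -0.25854984  0.86029382] [0.6822391  0.00574155 1.16849251] [[452.34599031   0.         282.32206277]
 [  0.         452.34599031 211.11783408]
 [  0.           0.           1.        ]] -0.14077598484975093
top [ 0.38034973 -0.0150455   1.00409918] [ 0.16320673  0.02557498 -1.57542403] [[528.70132955   0.         278.72016194]
 [  0.         528.70132955 206.25030148]
 [  0.           0.           1.        ]] -0.14360029388892323
{'time': 0.1, 'joint_pos': array([-1.30318958,  0.41181951, -0.01270218,  1.59693017,  0.00558072,
        1.13431375, -0.08217808]), 'joint_velocities': array([ 5.13023499e-04, -2.43016975e-04,  1.32653045e-03, -3.02780562e-03,
        1.35155945e-03, -7.00086883e-05, -1.05191351e-03]), 'tau': array([ 2.24897551e-03, -6.01833987e+01,  6.83714468e-01, -3.00083899e+01,
        1.38767139e-02,  6.54321047e-03,  1.42469759e-05]), 'tool_pos': array([0.20585136, 0.58967851, 0.23854981]), 'eef_rot': array([-3.14015989e+00,  8.77276668e-05,  2.80581476e+00]), 'wrist_force': array([ 1.14508049,  0.01321702, -0.1282395 ]), 'ft_torque': array([-0.0071379 ,  0.04159398,  0.03443582]), 'finger_force': 0.0, 'gripper_width': 1.001768868358536}
```

View pics/top0.png

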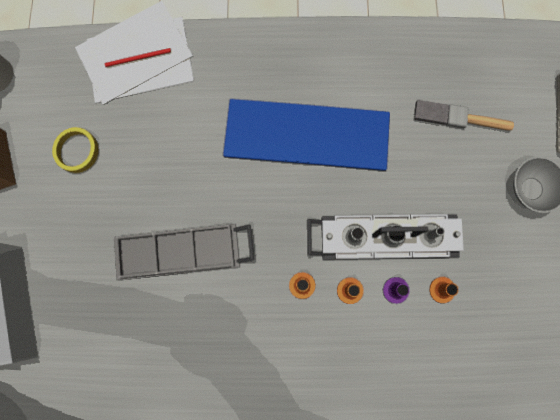

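View pics/scene0.png

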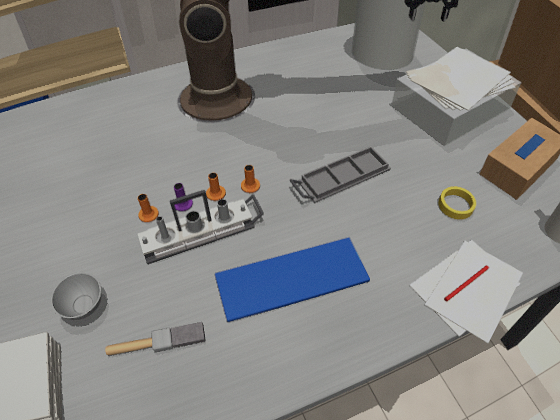

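Top view: the wash rack is at about (392,237) with its loop at left (316,238). The storage rack is at (178,252), loop at right (245,245), and the board at (307,134).

Candidates for the nozzles:
- **In the rack:** (357,235), (396,233) and (433,233).
- **Look-alikes, to leave alone:** orange at (303,285), (350,290) and (444,290), purple at (397,290).

I choose the three steel ones in the rack and check them in a crop.

Run:
```python
from h import *
t=cv2.imread("pics/top0.png");s=cv2.imread("pics/scene0.png")
a=cv2.resize(t[195:315,290:480],None,fx=2.1,fy=2.1,interpolation=3)
b=cv2.resize(s[180:270,125:275],(a.shape[1],a.shape[0]*1),interpolation=3)
c=cv2.resize(t[210:290,105:265],None,fx=5,fy=4,interpolation=3)[:,:a.shape[1]*2]
top=np.hstack([a,b]); c=cv2.resize(t[210:290,105:265],(top.shape[1],340),interpolation=3)
cv2.imwrite("pics/crop1.png",np.vstack([top,c]));print(top.shape)
d=cam("top");im=d["image"];hsv=cv2.cvtColor(im,cv2.COLOR_BGR2HSV)
def rect(m,z,name):
    cs,_=cv2.findContours(m,cv2.RETR_EXTERNAL,cv2.CHAIN_APPROX_NONE)
    c=max(cs,key=cv2.contourArea)[:,0]
    P=np.array([onz(d,u,v,z)[:2] for u,v in c])
    r=cv2.minAreaRect((P*1000).astype(np.float32));print(name,r)
rect(cv2.inRange(hsv,(100,120,60),(130,255,255)),.012,"board")
w=cv2.inRange(hsv,(0,0,190),(180,40,255));w[:200]=0;w[270:]=0;w[:,:300]=0;w[:,480:]=0
rect(cv2.morphologyEx(w,cv2.MORPH_CLOSE,np.ones((9,9))),.030,"plate")
dk=cv2.inRange(hsv,(0,0,0),(180,255,105));dk[:215]=0;dk[290:]=0;dk[:,:105]=0;dk[:,265:]=0
cv2.imwrite("pics/dk.png",dk)
rect(dk,.02,"storage+loop")
g=dk.copy();g=cv2.morphologyEx(dk,cv2.MORPH_OPEN,np.ones((5,5)));
for i,(n) in enumerate([1]): rect(g,.008,"floor")
```

```text
(252, 798, 3)
board ((687.078125, -45.705718994140625), (317.2398986816406, 119.37342071533203), 84.46016693115234)
plate ((484.279052734375, -203.1832275390625), (257.8724670410156, 76.61498260498047), 89.32349395751953)
storage+loop ((470.44818115234375, 74.25595092773438), (77.41285705566406, 36.66234588623047), 5.9429931640625)
floor ((472.99853515625, 73.6852798461914), (72.00684356689453, 33.509952545166016), 5.909811973571777)
```

View pics/crop1.png

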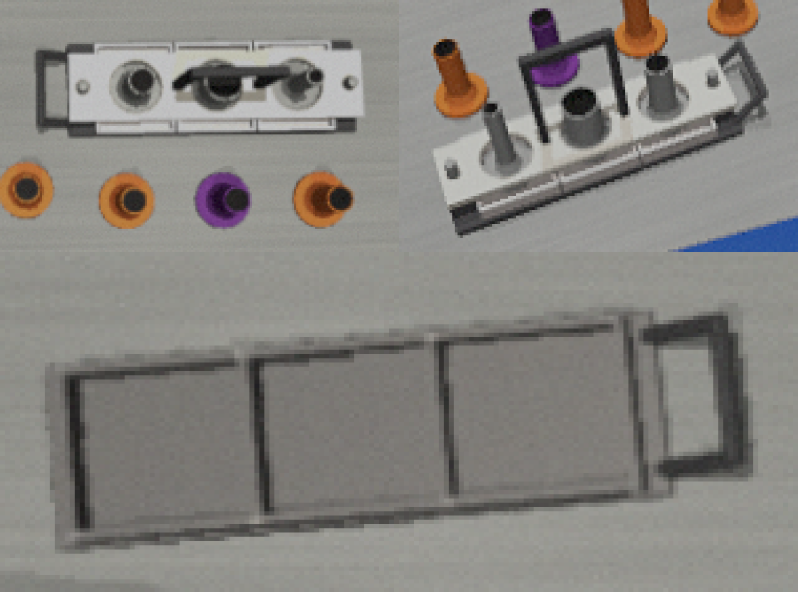

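The crop shows, counted from the wash rack loop, medium, thick, then thin (farthest). The dowel tops are at about (329,236) and (457,234.5) in the top picture. Storage rack wall corners are visible too.

Run:
```python
from h import *
d=cam("top");
f=lambda x,y:(290+(x+.5)/2.1-.5,195+(y+.5)/2.1-.5)
for n,p,z in [("dowL",(82,87),.044),("dowR",(350,83),.044),("barL",(178,82),.134),("barR",(318,74),.134)]:
    print(n,onz(d,*f(*p),z)[:2])
for n,p in [("TL",(68,53)),("BL",(68,129)),("TR",(362,48)),("BR",(361,125))]: print(n,onz(d,*f(*p),.03)[:2])
g=lambda x,y:(105+x*160/798,210+(y-252)*80/340)
for n,p in [("TL",(52,366)),("BL",(60,547)),("TR",(628,316)),("BR",(668,492))]: print(n,onz(d,*g(*p),.012)[:2])
for n,p in [("inTL",(66,376)),("inBL",(80,527)),("inTR",(625,324)),("inBR",(645,488)),("d1t",(250,360)),("d1b",(265,512)),("d2t",(438,342)),("d2b",(452,495))]: print(n,onz(d,*g(*p),.024)[:2])
m=[onz(d,*g(*p),.028)[:2] for p in [(728,322),(742,470)]];print("loop",m)
```

```text
dowL [ 0.48254348 -0.0822463 ]
dowR [ 0.48347083 -0.31811885]
barL [ 0.47619254 -0.15180078]
barR [ 0.48131129 -0.26407889]
TL [ 0.51436403 -0.07140748]
BL [ 0.44715941 -0.07029569]
TR [ 0.51628283 -0.33531714]
BR [ 0.44746647 -0.33058559]
TL [0.48694616 0.32471251]
BL [0.40529504 0.318496  ]
TR [0.50850716 0.10051913]
BR [0.43006176 0.08476163]
inTL [0.48114764 0.31487934]
inBL [0.4138808 0.3069271]
inTR [0.50340824 0.10022189]
inBR [0.43123139 0.09214903]
d1t [0.48813166 0.24314839]
d1b [0.42079551 0.23553213]
d2t [0.49583539 0.1710809 ]
d2b [0.42831475 0.16456761]
loop [array([0.50351895, 0.06109682]), array([0.43869258, 0.0557186 ])]
```

Emit:
{"name": "send_rows", "arguments": {
  "rows": [
    {"dp": [0, 0, -1], "delta_rot": [0, 0, 0.1765], "grip": 8.5},
    {"dp": [0, 0, -1], "delta_rot": [0, 0, 0.1765], "grip": 8.5},
    {"dp": [0, 0, -1], "delta_rot": [0, 0, 0.1765], "grip": 8.5},
    {"dp": [0, 0, -1], "delta_rot": [0, 0, 0.1765], "grip": 8.5},
    {"dp": [0, 0, -1], "delta_rot": [0, 0, 0.1765], "grip": 8.5},
    {"dp": [0, 0, -1], "delta_rot": [0, 0, 0.1765], "grip": 8.5},
    {"dp": [0, 0, 0], "delta_rot": [0, 0, 0.1765], "grip": 8.5},
    {"dp": [0, 0, 0], "delta_rot": [0, 0, 0], "grip": 8.5}
  ]
}}

```text
time: 1.2
tool_pos: [0.2058, 0.59, 0.2992]
eef_rot: [3.141, 0.0, 1.572]
wrist_force: [0.2, 0.4, -0.9]
gripper_width: 0.994
finger_force: 0.0
```

Emit:
{"name": "send_rows", "arguments": {
  "rows": [
    {"dp": [-3.9, 2.5, 0], "delta_rot": [0, 0, 0], "grip": 8.5},
    {"dp": [-3.9, 2.5, 0], "delta_rot": [0, 0, 0], "grip": 8.5},
    {"dp": [-3.9, 2.5, 0], "delta_rot": [0, 0, 0], "grip": 8.5},
    {"dp": [-3.9, 2.5, 0], "delta_rot": [0, 0, 0], "grip": 8.5},
    {"dp": [-3.9, 2.5, 0], "delta_rot": [0, 0, 0], "grip": 8.5},
    {"dp": [-3.9, 2.5, 0], "delta_rot": [0, 0, 0], "grip": 8.5},
    {"dp": [-3.9, 2.5, 0], "delta_rot": [0, 0, 0], "grip": 8.5},
    {"dp": [-3.9, 2.5, 0], "delta_rot": [0, 0, 0], "grip": 8.5},
    {"dp": [-3.9, 2.5, 0], "delta_rot": [0, 0, 0], "grip": 8.5},
    {"dp": [-3.9, 2.5, 0], "delta_rot": [0, 0, 0], "grip": 8.5},
    {"dp": [0, 0, 0], "delta_rot": [0, 0, 0], "grip": 8.5}
  ]
}}

```text
time: 2.58
tool_pos: [0.4574, 0.1962, 0.2995]
eef_rot: [3.141, 0.001, 1.568]
wrist_force: [-0.4, 0.4, 0.2]
gripper_width: 0.994
finger_force: 0.0
```

Run:
```python
from h import *
d=cam("wrist");cv2.imwrite("pics/w1.png",d["image"]);print(d["origin"],d["attitude"])
import pickle;pickle.dump(d,open("w1.pkl","wb"))
from math import *
for y,z in((106,24),(-106,24)):
  for x in(35,-35):
    c,s=cos(.103),sin(.103);print(proj(d,(.458+(x*c-y*s)/1e3,.2045+(x*s+y*c)/1e3,z/1e3)))
```

```text
[0.45661008 0.27615974 0.43413976] [-0.31718718 -0.00061527 -0.00181635]
[300.66734048  63.65737953]
[236.55701128  70.84317441]
[315.295722   244.16072216]
[259.71112293 249.57818348]
```

View pics/w1.png

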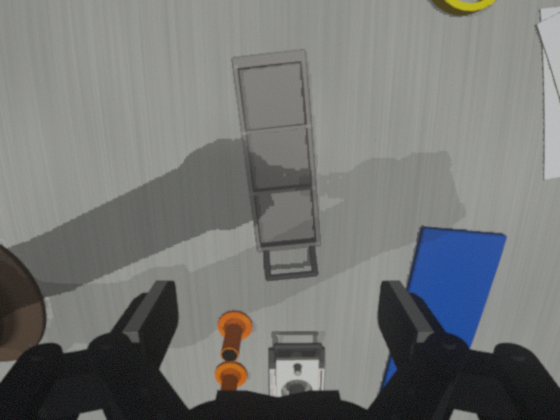

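The wrist view shows the storage rack's inner corners at about (237,70), (303,62), (259,247) and (315,241). That agrees with my estimate within about 2 mm: centre (0.458, 0.206), yaw 0.103. Now to the wash rack.

Emit:
{"name": "send_rows", "arguments": {
  "rows": [
    {"dp": [-3.3, 0.2, 0], "delta_rot": [0, 0, 0], "grip": 5},
    {"dp": [-3.3, 0.2, 0], "delta_rot": [0, 0, 0], "grip": 5},
    {"dp": [-3.3, 0.2, 0], "delta_rot": [0, 0, 0], "grip": 5},
    {"dp": [-3.3, 0.2, 0], "delta_rot": [0, 0, 0], "grip": 5},
    {"dp": [-3.3, 0.2, 0], "delta_rot": [0, 0, 0], "grip": 5},
    {"dp": [-3.3, 0.2, 0], "delta_rot": [0, 0, 0], "grip": 5},
    {"dp": [-3.3, 0.2, 0], "delta_rot": [0, 0, 0], "grip": 5},
    {"dp": [-3.3, 0.2, 0], "delta_rot": [0, 0, 0], "grip": 5},
    {"dp": [-3.3, 0.2, 0], "delta_rot": [0, 0, 0], "grip": 5},
    {"dp": [-3.3, 0.2, 0], "delta_rot": [0, 0, 0], "grip": 5},
    {"dp": [0, 0, 0], "delta_rot": [0, 0, 0], "grip": 5}
  ]
}}

```text
time: 4.0
tool_pos: [0.4755, -0.1312, 0.2992]
eef_rot: [-3.141, 0.001, 1.571]
wrist_force: [0.1, -0.5, 0.2]
gripper_width: 0.583
finger_force: 0.0
```

Run:
```python
from h import *
import pickle
d=cam("wrist");cv2.imwrite("pics/w2.png",d["image"]);print(d["origin"],d["attitude"]);pickle.dump(d,open("w2.pkl","wb"))
for n,p in [("dow+",(.4825,-.0822,.044)),("dow-",(.4835,-.318,.044)),("bar+",(.483,-.16,.134)),("bar-",(.483,-.24,.134))]:print(n,proj(d,p))
print(env.sense()["tool_pos"])
```

```text
[ 0.4746651  -0.05127656  0.43394197] [-0.3169084   0.00039774  0.0005393 ]
dow+ [284.99670202 129.03038096]
dow- [284.45962277 317.28457577]
bar+ [286.93841966 225.67923876]
bar- [286.16736969 302.9664497 ]
[ 0.47563921 -0.12956421  0.29905012]
```

View pics/w2.png

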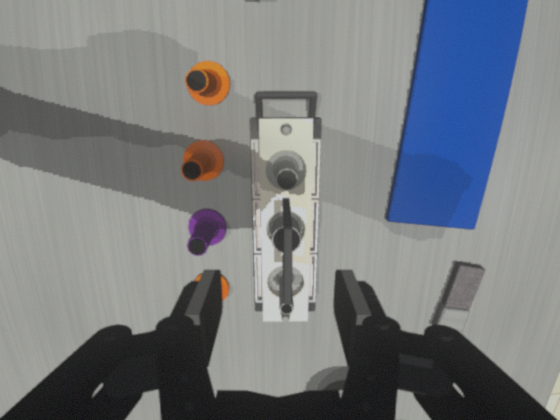

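The wrist view shows the dowel at (286,129) and the bar along x=287 as predicted, so the plate centre is about (0.484, -0.200) with yaw about 0.

Emit:
{"name": "send_rows", "arguments": {
  "rows": [
    {"dp": [-3.5, 0.4, 0], "delta_rot": [0, 0, 0], "grip": 5},
    {"dp": [-3.5, 0.4, 0], "delta_rot": [0, 0, 0], "grip": 5},
    {"dp": [0, 0, 3], "delta_rot": [0, 0, 0], "grip": 5},
    {"dp": [0, 0, 3], "delta_rot": [0, 0, 0], "grip": 5},
    {"dp": [0, 0, 3], "delta_rot": [0, 0, 0], "grip": 5},
    {"dp": [0, 0, 3], "delta_rot": [0, 0, 0], "grip": 5},
    {"dp": [0, 0, 2], "delta_rot": [0, 0, 0], "grip": 5},
    {"dp": [0, 0, 0], "delta_rot": [0, 0, 0], "grip": 5},
    {"dp": [0, 0, 0], "delta_rot": [0, 0, 0], "grip": 5}
  ]
}}

```text
time: 5.18
tool_pos: [0.4843, -0.1992, 0.1599]
eef_rot: [3.141, -0.0, 1.572]
wrist_force: [1.0, -0.4, 0.7]
gripper_width: 0.585
finger_force: 0.0
```

Run:
```python
from h import *
d=cam("wrist");cv2.imwrite("pics/w3.png",d["image"])
for n,p in [("bar+",(.484,-.16,.134)),("bar-",(.484,-.24,.134))]:print(n,proj(d,p))
print(env.sense()["tool_pos"])
```

```text
bar+ [279.06945535 190.2441882 ]
bar- [278.53520939 334.28617426]
[ 0.48435611 -0.19951763  0.16015014]
```

View pics/w3.png

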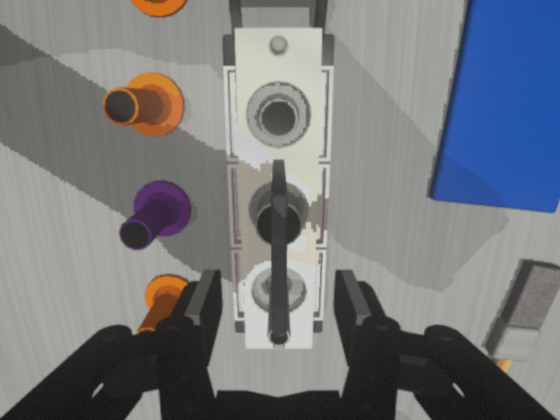

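The bar runs along x=279 from y=190 to 335, centred between the fingers. I'll go down and grip.

Emit:
{"name": "send_rows", "arguments": {
  "rows": [
    {"dp": [0, 0, 2], "delta_rot": [0, 0, 0], "grip": 5},
    {"dp": [0, 0, 2], "delta_rot": [0, 0, 0], "grip": 5},
    {"dp": [0, 0, 0.3], "delta_rot": [0, 0, 0], "grip": 5},
    {"dp": [0, 0, 0], "delta_rot": [0, 0, 0], "grip": 2},
    {"dp": [0, 0, 0], "delta_rot": [0, 0, 0], "grip": 1},
    {"dp": [0, 0, 0], "delta_rot": [0, 0, 0], "grip": 0.2},
    {"dp": [0, 0, 0], "delta_rot": [0, 0, 0], "grip": 0.2},
    {"dp": [0, 0, 0], "delta_rot": [0, 0, 0], "grip": 0.2},
    {"dp": [0, 0, 0], "delta_rot": [0, 0, 0], "grip": 0.2},
    {"dp": [0, 0, 0], "delta_rot": [0, 0, 0], "grip": 0.2}
  ],
  "squeeze": 80
}}

```text
time: 6.48
tool_pos: [0.4845, -0.2002, 0.1172]
eef_rot: [3.14, 0.0, 1.571]
wrist_force: [0.3, 1.3, 6.4]
gripper_width: 0.075
finger_force: 78.7
```

Emit:
{"name": "send_rows", "arguments": {
  "rows": [
    {"dp": [0, 0, -0.5], "delta_rot": [0, 0, 0], "grip": 0.2},
    {"dp": [0, 0, -0.5], "delta_rot": [0, 0, 0], "grip": 0.2},
    {"dp": [0, 0, -0.5], "delta_rot": [0, 0, 0], "grip": 0.2},
    {"dp": [0, 0, -0.5], "delta_rot": [0, 0, 0], "grip": 0.2},
    {"dp": [0, 0, -0.5], "delta_rot": [0, 0, 0], "grip": 0.2},
    {"dp": [0, 0, -1], "delta_rot": [0, 0, 0], "grip": 0.2},
    {"dp": [0, 0, -1], "delta_rot": [0, 0, 0], "grip": 0.2},
    {"dp": [0, 0, -1], "delta_rot": [0, 0, 0], "grip": 0.2},
    {"dp": [0, 0, -1.5], "delta_rot": [0, 0, 0], "grip": 0.2},
    {"dp": [0, 0, -1.5], "delta_rot": [0, 0, 0], "grip": 0.2},
    {"dp": [0, 0, -1.5], "delta_rot": [0, 0, 0], "grip": 0.2},
    {"dp": [0, 0, -1], "delta_rot": [0, 0, 0], "grip": 0.2}
  ]
}}

```text
time: 7.98
tool_pos: [0.4838, -0.2001, 0.2275]
eef_rot: [3.141, -0.0, 1.57]
wrist_force: [-0.2, -0.1, -3.8]
gripper_width: 0.074
finger_force: 78.2
```

Run:
```python
from h import *
d=cam("scene");t=cam("top")
cv2.imwrite("pics/l1.png",np.hstack([cv2.resize(d["image"][120:300,100:330],(400,313)),cv2.resize(t["image"][150:330,260:490],(400,313))]))
print(env.sense()["tool_pos"])
```

```text
[ 0.48414832 -0.20025194  0.22749173]
```

View pics/l1.png

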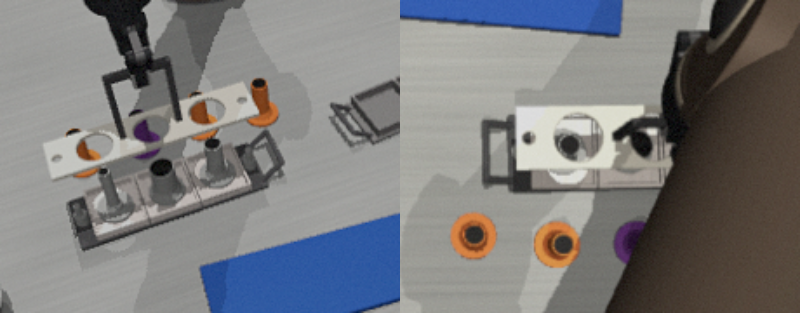

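The plate is level and clear, and the nozzles are still standing. Next I carry it to the board.

Emit:
{"name": "send_rows", "arguments": {
  "rows": [
    {"dp": [0.7, 0.95, 0], "delta_rot": [0, 0, 0], "grip": 0.2},
    {"dp": [1.4, 1.85, 0], "delta_rot": [0, 0, 0], "grip": 0.2},
    {"dp": [2, 2.6, 0], "delta_rot": [0, 0, 0], "grip": 0.2},
    {"dp": [2.4, 3.15, 0], "delta_rot": [0, 0, 0], "grip": 0.2},
    {"dp": [2.4, 3.15, 0], "delta_rot": [0, 0, 0], "grip": 0.2},
    {"dp": [2.4, 3.15, 0], "delta_rot": [0, 0, 0], "grip": 0.2},
    {"dp": [2, 2.6, 0], "delta_rot": [0, 0, 0], "grip": 0.2},
    {"dp": [1.4, 1.85, 0], "delta_rot": [0, 0, 0], "grip": 0.2},
    {"dp": [0.7, 1, 0], "delta_rot": [0, 0, 0], "grip": 0.2},
    {"dp": [0, 0, 0], "delta_rot": [0, 0, 0.05], "grip": 0.2},
    {"dp": [0, 0, 0], "delta_rot": [0, 0, 0.047], "grip": 0.2},
    {"dp": [0, 0, 0], "delta_rot": [0, 0, 0], "grip": 0.2}
  ]
}}

```text
time: 9.57
tool_pos: [0.6866, -0.0458, 0.2256]
eef_rot: [-3.141, 0.0, 1.474]
wrist_force: [-0.8, -0.9, -3.3]
gripper_width: 0.075
finger_force: 78.2
```

Emit:
{"name": "send_rows", "arguments": {
  "rows": [
    {"dp": [0, 0, 2], "delta_rot": [0, 0, 0], "grip": 0.2},
    {"dp": [0, 0, 3], "delta_rot": [0, 0, 0], "grip": 0.2},
    {"dp": [0, 0, 3], "delta_rot": [0, 0, 0], "grip": 0.2},
    {"dp": [0, 0, 2], "delta_rot": [0, 0, 0], "grip": 0.2},
    {"dp": [0, 0, 1], "delta_rot": [0, 0, 0], "grip": 0.2},
    {"dp": [0, 0, 0], "delta_rot": [0, 0, 0], "grip": 0.2},
    {"dp": [0, 0, 0], "delta_rot": [0, 0, 0], "grip": 0.2}
  ]
}}

```text
time: 10.45
tool_pos: [0.6874, -0.0464, 0.1174]
eef_rot: [3.14, -0.0, 1.473]
wrist_force: [0.6, -0.5, -3.8]
gripper_width: 0.077
finger_force: 78.1
```

Run:
```python
from h import *
s=env.sense();print(s["tool_pos"],s["eef_rot"],s["wrist_force"])
d=cam("wrist");t=cam("scene")
cv2.imwrite("pics/b1.png",np.hstack([cv2.resize(d["image"],(400,300)),cv2.resize(t["image"][140:380,140:460],(400,300))]))
```

```text
[ 0.68735265 -0.04638412  0.11735962] [ 3.13983143e+00 -6.45499966e-05  1.47324271e+00] [ 0.61166542 -0.47210883 -3.79303564]
```

View pics/b1.png

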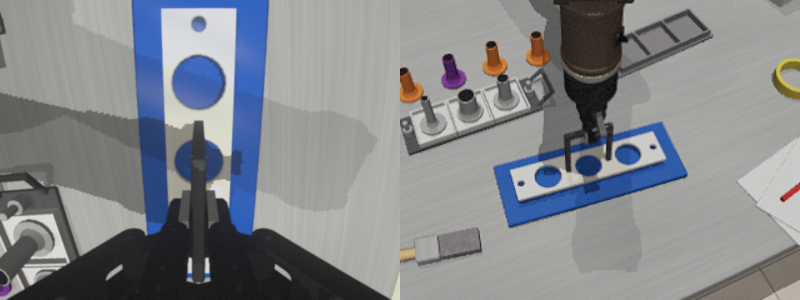

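The plate is centred and aligned over the board, about 12 mm above it.

Emit:
{"name": "send_rows", "arguments": {
  "rows": [
    {"dp": [0, 0, 0.6], "delta_rot": [0, 0, 0], "grip": 0.2},
    {"dp": [0, 0, 0.4], "delta_rot": [0, 0, 0], "grip": 0.2},
    {"dp": [0, 0, 0.1], "delta_rot": [0, 0, 0], "grip": 0.2},
    {"dp": [0, 0, 0.1], "delta_rot": [0, 0, 0], "grip": 0.2},
    {"dp": [0, 0, 0], "delta_rot": [0, 0, 0], "grip": 0.2}
  ]
}}

```text
time: 11.18
tool_pos: [0.6869, -0.046, 0.1054]
eef_rot: [3.141, -0.001, 1.473]
wrist_force: [-2.7, 1.6, 6.3]
gripper_width: 0.076
finger_force: 79.4
```

Emit:
{"name": "send_rows", "arguments": {
  "rows": [
    {"dp": [0, 0, 0], "delta_rot": [0, 0, 0], "grip": 1},
    {"dp": [0, 0, 0], "delta_rot": [0, 0, 0], "grip": 2},
    {"dp": [0, 0, 0], "delta_rot": [0, 0, 0], "grip": 4},
    {"dp": [0, 0, 0], "delta_rot": [0, 0, 0], "grip": 4},
    {"dp": [0, 0, -1], "delta_rot": [0, 0, 0], "grip": 4},
    {"dp": [0, 0, -3], "delta_rot": [0, 0, 0], "grip": 5},
    {"dp": [0, 0, -3], "delta_rot": [0, 0, 0], "grip": 6},
    {"dp": [0, 0, -4], "delta_rot": [0, 0, 0], "grip": 6},
    {"dp": [0, 0, -4], "delta_rot": [0, 0, 0], "grip": 6},
    {"dp": [0, 0, 0], "delta_rot": [0, 0, 0], "grip": 6}
  ]
}}

```text
time: 12.42
tool_pos: [0.6883, -0.047, 0.2589]
eef_rot: [3.135, -0.0, 1.473]
wrist_force: [-0.2, 0.0, -0.2]
gripper_width: 0.702
finger_force: 0.0
```

Run:
```python
from h import *
import pickle
s=env.sense();print(s["tool_pos"],s["eef_rot"])
d=cam("wrist");t=cam("top");pickle.dump((d,t),open("p.pkl","wb"))
cv2.imwrite("pics/b2.png",np.hstack([cv2.resize(d["image"],(400,300)),cv2.resize(t["image"][200:320,280:480],(400,240))[:,:].repeat(1,0) if 0 else cv2.resize(t["image"][60:280,200:480],(400,300))]))
```

```text
[ 0.68827919 -0.04704157  0.25887124] [ 3.13482735e+00 -4.90760550e-04  1.47294682e+00]
```

View pics/b2.png

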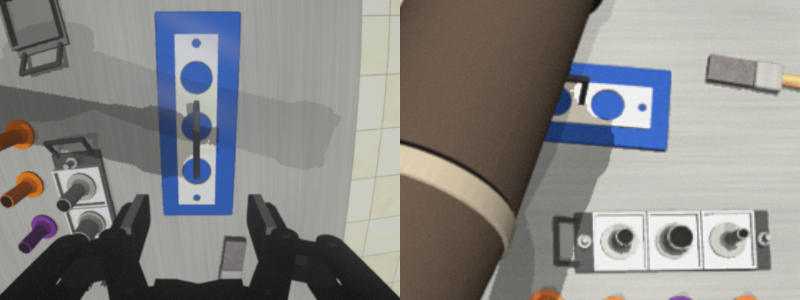

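The plate lies flat and aligned on the board, released. Now the medium nozzle, at about (0.484, -0.128).

Emit:
{"name": "send_rows", "arguments": {
  "rows": [
    {"dp": [0, 0, 0], "delta_rot": [0, 0, -0.098], "grip": 6},
    {"dp": [-1.35, -3.4, 0], "delta_rot": [0, 0, 0], "grip": 6},
    {"dp": [-1.35, -3.4, 0], "delta_rot": [0, 0, 0], "grip": 6},
    {"dp": [-1.35, -3.4, 0], "delta_rot": [0, 0, 0], "grip": 6},
    {"dp": [-1.35, -3.4, 0], "delta_rot": [0, 0, 0], "grip": 6},
    {"dp": [-1.35, -3.4, 0], "delta_rot": [0, 0, 0], "grip": 6},
    {"dp": [-1.35, -3.4, 0], "delta_rot": [0, 0, 0], "grip": 6},
    {"dp": [0, 0, 4], "delta_rot": [0, 0, 0], "grip": 6},
    {"dp": [0, 0, 4], "delta_rot": [0, 0, 0], "grip": 6},
    {"dp": [0, 0, 0], "delta_rot": [0, 0, 0], "grip": 6},
    {"dp": [0, 0, 0], "delta_rot": [0, 0, 0], "grip": 6}
  ]
}}

```text
time: 13.9
tool_pos: [0.4829, -0.1276, 0.1749]
eef_rot: [-3.141, 0.001, 1.571]
wrist_force: [0.7, -0.1, 1.1]
gripper_width: 0.701
finger_force: 0.0
```

Run:
```python
from h import *
s=env.sense();print(s["tool_pos"],s["eef_rot"])
d=cam("wrist");im=d["image"]
for y,z in((-.128,.077),(-.2,.063),(-.272,.091)):
    p=proj(d,(.484,y,z));print(p);cv2.drawMarker(im,tuple(int(round(v)) for v in p),(0,0,255),0,7,1)
cv2.imwrite("pics/n1.png",im)
```

```text
[ 0.482888   -0.12761567  0.17492416] [-3.14136556e+00  5.90511968e-04  1.57094253e+00]
[280.48876933 220.17352809]
[280.03773873 299.82127826]
[279.93277076 395.72670133]
```

View pics/n1.png

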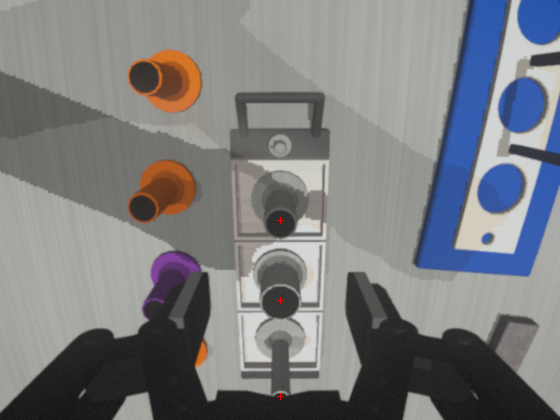

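The markers fall on the tube tops at (280,220), (280,300) and (280,396), so the estimates hold. I'll pick the medium one.

Emit:
{"name": "send_rows", "arguments": {
  "rows": [
    {"dp": [0, 0.1, 3], "delta_rot": [0, 0, 0], "grip": 6},
    {"dp": [0, 0, 3], "delta_rot": [0, 0, 0], "grip": 6},
    {"dp": [0, 0, 3], "delta_rot": [0, 0, 0], "grip": 6},
    {"dp": [0, 0, 3], "delta_rot": [0, 0, 0], "grip": 6},
    {"dp": [0, 0, 1.7], "delta_rot": [0, 0, 0], "grip": 6},
    {"dp": [0, 0, 0], "delta_rot": [0, 0, 0], "grip": 6},
    {"dp": [0, 0, 0], "delta_rot": [0, 0, 0], "grip": 3},
    {"dp": [0, 0, 0], "delta_rot": [0, 0, 0], "grip": 2},
    {"dp": [0, 0, 0], "delta_rot": [0, 0, 0], "grip": 1.8},
    {"dp": [0, 0, 0], "delta_rot": [0, 0, 0], "grip": 1.8},
    {"dp": [0, 0, 0], "delta_rot": [0, 0, 0], "grip": 1.8}
  ],
  "squeeze": 60
}}

```text
time: 15.32
tool_pos: [0.4846, -0.1273, 0.0384]
eef_rot: [3.14, -0.0, 1.571]
wrist_force: [-0.5, 0.5, 6.8]
gripper_width: 0.267
finger_force: 58.4
```

Emit:
{"name": "send_rows", "arguments": {
  "rows": [
    {"dp": [0, 0, -1], "delta_rot": [0, 0, 0], "grip": 1.8},
    {"dp": [0, 0, -2], "delta_rot": [0, 0, 0], "grip": 1.8},
    {"dp": [0, 0, -3], "delta_rot": [0, 0, 0], "grip": 1.8},
    {"dp": [0, 0, -2], "delta_rot": [0, 0, 0], "grip": 1.8},
    {"dp": [2.5, -0.2, 0], "delta_rot": [0, 0, 0], "grip": 1.8},
    {"dp": [4, -0.3, 0], "delta_rot": [0, 0, 0], "grip": 1.8},
    {"dp": [4.3, -0.3, 0], "delta_rot": [0, 0, 0], "grip": 1.8},
    {"dp": [4.3, -0.3, 0], "delta_rot": [0, 0, 0], "grip": 1.8},
    {"dp": [4.3, -0.3, 0], "delta_rot": [0, 0, 0], "grip": 1.8},
    {"dp": [4.3, -0.3, 0], "delta_rot": [0, 0, 0], "grip": 1.8},
    {"dp": [2.5, -0.2, 0], "delta_rot": [0, 0, 0], "grip": 1.8},
    {"dp": [0, 0, 0], "delta_rot": [0, 0, 0], "grip": 1.8}
  ]
}}

```text
time: 16.82
tool_pos: [0.4642, 0.1369, 0.1177]
eef_rot: [3.141, -0.001, 1.575]
wrist_force: [-0.3, -0.4, -1.4]
gripper_width: 0.265
finger_force: 58.9
```

Emit:
{"name": "send_rows", "arguments": {
  "rows": [
    {"dp": [0, 0, 2], "delta_rot": [0, 0, 0], "grip": 1.8},
    {"dp": [0, 0, 1], "delta_rot": [0, 0, 0], "grip": 1.8},
    {"dp": [0, 0, 0], "delta_rot": [0, 0, 0], "grip": 1.8}
  ]
}}

```text
time: 17.2
tool_pos: [0.4642, 0.1337, 0.087]
eef_rot: [-3.14, 0.001, 1.57]
wrist_force: [-0.5, -0.2, -1.2]
gripper_width: 0.26
finger_force: 58.9
```

Run:
```python
from h import *
from math import *
s=env.sense();print(s["tool_pos"],s["eef_rot"],s["wrist_force"],s["gripper_width"])
d=cam("wrist");im=d["image"];t=cam("scene")["image"]
c,sn=cos(.103),sin(.103)
for y in(-106,-38,-34,34,38,106):
  for x in(35,-35):
    p=proj(d,(.458+(x*c-y*sn)/1e3,.206+(x*sn+y*c)/1e3,.024));cv2.drawMarker(im,tuple(int(round(v)) for v in p),(0,0,255),0,7,1)
cv2.imwrite("pics/s1.png",np.hstack([im[:420,80:480],cv2.resize(t[120:260,250:420],(400,420))]))
```

```text
[0.46421737 0.13367047 0.08700591] [-3.14043211e+00  9.01795667e-04  1.56991822e+00] [-0.51505204 -0.1679955  -1.24926344] 0.26043506118271437
```

View pics/s1.png

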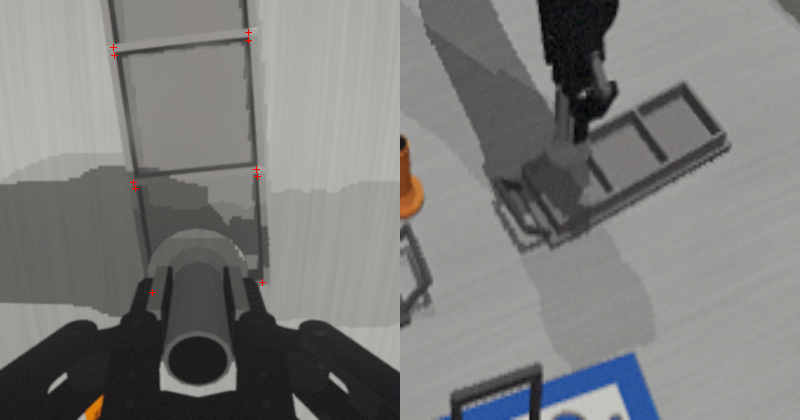

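The markers match the rack within about 2 mm (it sits slightly farther in +y). Medium goes down.

Emit:
{"name": "send_rows", "arguments": {
  "rows": [
    {"dp": [0.2, 0.1, 2], "delta_rot": [0, 0, 0], "grip": 1.8},
    {"dp": [0, 0, 2], "delta_rot": [0, 0, 0], "grip": 1.8},
    {"dp": [0, 0, 0.8], "delta_rot": [0, 0, 0], "grip": 1.8},
    {"dp": [0, 0, 0.3], "delta_rot": [0, 0, 0], "grip": 1.8},
    {"dp": [0, 0, 0.05], "delta_rot": [0, 0, 0], "grip": 1.8},
    {"dp": [0, 0, 0], "delta_rot": [0, 0, 0], "grip": 1.8}
  ]
}}

```text
time: 18.05
tool_pos: [0.4659, 0.1369, 0.0363]
eef_rot: [3.141, -0.0, 1.571]
wrist_force: [-0.3, -0.5, -1.3]
gripper_width: 0.26
finger_force: 58.9
```

Emit:
{"name": "send_rows", "arguments": {
  "rows": [
    {"dp": [0, 0, 0.08], "delta_rot": [0, 0, 0], "grip": 1.8},
    {"dp": [0, 0, 0], "delta_rot": [0, 0, 0], "grip": 1.8},
    {"dp": [0, 0, 0], "delta_rot": [0, 0, 0], "grip": 2.6},
    {"dp": [0, 0, 0], "delta_rot": [0, 0, 0], "grip": 3.5},
    {"dp": [0, 0, 0], "delta_rot": [0, 0, 0], "grip": 4.5},
    {"dp": [0, 0, 0], "delta_rot": [0, 0, 0], "grip": 4.5},
    {"dp": [0, 0, -2], "delta_rot": [0, 0, 0], "grip": 4.5},
    {"dp": [0, 0, -4], "delta_rot": [0, 0, 0], "grip": 4.5},
    {"dp": [0, 0, -4], "delta_rot": [0, 0, 0], "grip": 4.5},
    {"dp": [0, 0, -4], "delta_rot": [0, 0, 0], "grip": 5},
    {"dp": [0, 0, 0], "delta_rot": [0, 0, 0], "grip": 5}
  ]
}}

```text
time: 19.42
tool_pos: [0.4671, 0.1373, 0.1774]
eef_rot: [3.137, -0.003, 1.572]
wrist_force: [-0.4, 0.2, 0.3]
gripper_width: 0.582
finger_force: 0.0
```

Emit:
{"name": "send_rows", "arguments": {
  "rows": [
    {"dp": [-3.4, 0.15, 0], "delta_rot": [0, 0, 0], "grip": 5},
    {"dp": [-3.4, 0.15, 0], "delta_rot": [0, 0, 0], "grip": 5},
    {"dp": [-3.4, 0.15, 0], "delta_rot": [0, 0, 0], "grip": 5},
    {"dp": [-3.4, 0.15, 0], "delta_rot": [0, 0, 0], "grip": 5},
    {"dp": [-3.4, 0.15, 0], "delta_rot": [0, 0, 0], "grip": 5},
    {"dp": [-3.4, 0.15, 0], "delta_rot": [0, 0, 0], "grip": 5},
    {"dp": [-3.4, 0.15, 0], "delta_rot": [0, 0, 0], "grip": 5},
    {"dp": [-3.4, 0.15, 0], "delta_rot": [0, 0, 0], "grip": 5},
    {"dp": [-3.4, 0.15, 0], "delta_rot": [0, 0, 0], "grip": 5},
    {"dp": [-3.4, 0.15, 0], "delta_rot": [0, 0, 0], "grip": 5},
    {"dp": [-3.4, 0.15, 0], "delta_rot": [0, 0, 0], "grip": 5},
    {"dp": [-3.4, 0.15, 0], "delta_rot": [0, 0, 0], "grip": 5}
  ]
}}

```text
time: 20.92
tool_pos: [0.4833, -0.272, 0.1737]
eef_rot: [-3.14, -0.001, 1.571]
wrist_force: [0.1, -0.0, 0.9]
gripper_width: 0.587
finger_force: 0.0
```

Emit:
{"name": "send_rows", "arguments": {
  "rows": [
    {"dp": [0, 0, 0], "delta_rot": [0, 0, 0], "grip": 5},
    {"dp": [0, 0, 0], "delta_rot": [0, 0, 0], "grip": 5}
  ]
}}

```text
time: 21.18
tool_pos: [0.4833, -0.2706, 0.1739]
eef_rot: [-3.14, -0.001, 1.571]
wrist_force: [-0.1, 0.6, 0.1]
gripper_width: 0.586
finger_force: 0.0
```

Run:
```python
from h import *
s=env.sense();print(s["tool_pos"],s["eef_rot"],s["gripper_width"])
d=cam("wrist")["image"];t=cam("scene")["image"]
cv2.imwrite("pics/m1.png",np.hstack([cv2.resize(d,(400,300)),cv2.resize(t[120:240,250:410],(400,300))]))
```

```text
[ 0.48328879 -0.27055335  0.17394333] [-3.14003614e+00 -9.85014541e-04  1.57109448e+00] 0.58634831072273
```

View pics/m1.png

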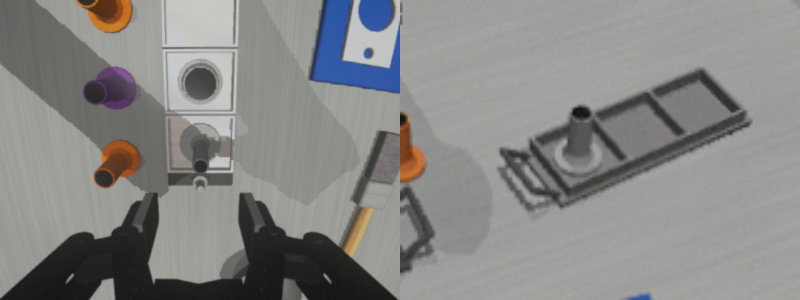

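Medium stands upright in the middle of the bay next to the loop. The thin nozzle lines up with the gripper.

Emit:
{"name": "send_rows", "arguments": {
  "rows": [
    {"dp": [-0.1, 0.07, 3], "delta_rot": [0, 0, 0], "grip": 5},
    {"dp": [0, 0, 3], "delta_rot": [0, 0, 0], "grip": 5},
    {"dp": [0, 0, 3], "delta_rot": [0, 0, 0], "grip": 5},
    {"dp": [0, 0, 2.6], "delta_rot": [0, 0, 0], "grip": 5},
    {"dp": [0, 0, 1], "delta_rot": [0, 0, 0], "grip": 5},
    {"dp": [0, 0, 0], "delta_rot": [0, 0, 0], "grip": 4},
    {"dp": [0, 0, 0], "delta_rot": [0, 0, 0], "grip": 2},
    {"dp": [0, 0, 0], "delta_rot": [0, 0, 0], "grip": 1.1},
    {"dp": [0, 0, 0], "delta_rot": [0, 0, 0], "grip": 1.1},
    {"dp": [0, 0, 0], "delta_rot": [0, 0, 0], "grip": 1.1},
    {"dp": [0, 0, 0], "delta_rot": [0, 0, 0], "grip": 1.1}
  ],
  "squeeze": 60
}}

```text
time: 22.65
tool_pos: [0.4852, -0.2725, 0.0501]
eef_rot: [3.14, 0.0, 1.571]
wrist_force: [-1.0, 1.2, 6.9]
gripper_width: 0.17
finger_force: 58.4
```

Emit:
{"name": "send_rows", "arguments": {
  "rows": [
    {"dp": [0, 0, -1], "delta_rot": [0, 0, 0], "grip": 1.1},
    {"dp": [0, 0, -2], "delta_rot": [0, 0, 0], "grip": 1.1},
    {"dp": [0, 0, -3], "delta_rot": [0, 0, 0], "grip": 1.1},
    {"dp": [0, 0, -3], "delta_rot": [0, 0, 0], "grip": 1.1},
    {"dp": [0, 0, -1.5], "delta_rot": [0, 0, 0], "grip": 1.1},
    {"dp": [2, 0, 0], "delta_rot": [0, 0, 0], "grip": 1.1},
    {"dp": [3.5, -0.3, 0], "delta_rot": [0, 0, 0], "grip": 1.1},
    {"dp": [4, -0.3, 0], "delta_rot": [0, 0, 0], "grip": 1.1},
    {"dp": [4, -0.3, 0], "delta_rot": [0, 0, 0], "grip": 1.1},
    {"dp": [4, -0.3, 0], "delta_rot": [0, 0, 0], "grip": 1.1},
    {"dp": [4, -0.3, 0], "delta_rot": [0, 0, 0], "grip": 1.1},
    {"dp": [4, -0.3, 0], "delta_rot": [0, 0, 0], "grip": 1.1}
  ]
}}

```text
time: 24.15
tool_pos: [0.466, -0.0159, 0.1543]
eef_rot: [3.142, -0.0, 1.571]
wrist_force: [0.7, 0.0, -1.7]
gripper_width: 0.171
finger_force: 58.5
```

Emit:
{"name": "send_rows", "arguments": {
  "rows": [
    {"dp": [4, -0.3, 0], "delta_rot": [0, 0, 0], "grip": 1.1},
    {"dp": [4, -0.3, 0], "delta_rot": [0, 0, 0], "grip": 1.1},
    {"dp": [4, -0.3, 0], "delta_rot": [0, 0, 0], "grip": 1.1},
    {"dp": [4, -0.3, 0], "delta_rot": [0, 0, 0], "grip": 1.1},
    {"dp": [4, -0.3, 0], "delta_rot": [0, 0, 0], "grip": 1.1},
    {"dp": [4, -0.3, 0], "delta_rot": [0, 0, 0], "grip": 1.1},
    {"dp": [3.5, -0.1, 0], "delta_rot": [0, 0, 0], "grip": 1.1},
    {"dp": [2, 0, 0], "delta_rot": [0, 0, 0], "grip": 1.1},
    {"dp": [0, 0, 0], "delta_rot": [0, 0, 0], "grip": 1.1},
    {"dp": [0, 0, 0], "delta_rot": [0, 0, 0], "grip": 1.1}
  ]
}}

```text
time: 25.4
tool_pos: [0.4474, 0.2761, 0.154]
eef_rot: [-3.141, 0.001, 1.57]
wrist_force: [0.5, 0.1, -1.5]
gripper_width: 0.171
finger_force: 58.5
```

Emit:
{"name": "send_rows", "arguments": {
  "rows": [
    {"dp": [0.2, 0.3, 2], "delta_rot": [0, 0, 0], "grip": 1.1},
    {"dp": [0, 0, 3], "delta_rot": [0, 0, 0], "grip": 1.1},
    {"dp": [0, 0, 3], "delta_rot": [0, 0, 0], "grip": 1.1},
    {"dp": [0, 0, 1.8], "delta_rot": [0, 0, 0], "grip": 1.1},
    {"dp": [0, 0, 0.5], "delta_rot": [0, 0, 0], "grip": 1.1},
    {"dp": [0, 0, 0.2], "delta_rot": [0, 0, 0], "grip": 1.1},
    {"dp": [0, 0, 0.1], "delta_rot": [0, 0, 0], "grip": 1.1},
    {"dp": [0, 0, 0.05], "delta_rot": [0, 0, 0], "grip": 1.1},
    {"dp": [0, 0, 0], "delta_rot": [0, 0, 0], "grip": 1.1}
  ]
}}

```text
time: 26.52
tool_pos: [0.4503, 0.28, 0.0479]
eef_rot: [3.141, -0.001, 1.572]
wrist_force: [0.0, 0.3, -1.2]
gripper_width: 0.17
finger_force: 58.5
```

Emit:
{"name": "send_rows", "arguments": {
  "rows": [
    {"dp": [0, 0, 0.08], "delta_rot": [0, 0, 0], "grip": 1.1},
    {"dp": [0, 0, 0], "delta_rot": [0, 0, 0], "grip": 1.1},
    {"dp": [0, 0, 0], "delta_rot": [0, 0, 0], "grip": 1.8},
    {"dp": [0, 0, 0], "delta_rot": [0, 0, 0], "grip": 2.8},
    {"dp": [0, 0, 0], "delta_rot": [0, 0, 0], "grip": 4},
    {"dp": [0, 0, 0], "delta_rot": [0, 0, 0], "grip": 4},
    {"dp": [0, 0, -2], "delta_rot": [0, 0, 0], "grip": 4},
    {"dp": [0, 0, -4], "delta_rot": [0, 0, 0], "grip": 4},
    {"dp": [0, 0, -4], "delta_rot": [0, 0, 0], "grip": 5},
    {"dp": [0, 0, -3], "delta_rot": [0, 0, 0], "grip": 6},
    {"dp": [0, 0, 0], "delta_rot": [0, 0, 0], "grip": 6.5}
  ]
}}

```text
time: 27.9
tool_pos: [0.4513, 0.2804, 0.1787]
eef_rot: [3.139, -0.003, 1.571]
wrist_force: [-0.7, -0.2, -1.4]
gripper_width: 0.765
finger_force: 0.0
```

Emit:
{"name": "send_rows", "arguments": {
  "rows": [
    {"dp": [-4, 0.28, 0], "delta_rot": [0, 0, 0], "grip": 6.5},
    {"dp": [-4, 0.28, 0], "delta_rot": [0, 0, 0], "grip": 6.5},
    {"dp": [-4, 0.28, 0], "delta_rot": [0, 0, 0], "grip": 6.5},
    {"dp": [-4, 0.28, 0], "delta_rot": [0, 0, 0], "grip": 6.5},
    {"dp": [-4, 0.28, 0], "delta_rot": [0, 0, 0], "grip": 6.5},
    {"dp": [-4, 0.28, 0], "delta_rot": [0, 0, 0], "grip": 6.5},
    {"dp": [-4, 0.28, 0], "delta_rot": [0, 0, 0], "grip": 6.5},
    {"dp": [-4, 0.28, 0], "delta_rot": [0, 0, 0], "grip": 6.5},
    {"dp": [-4, 0.28, 0], "delta_rot": [0, 0, 0], "grip": 6.5},
    {"dp": [-4, 0.28, 0], "delta_rot": [0, 0, 0], "grip": 6.5},
    {"dp": [-4, 0.28, 0], "delta_rot": [0, 0, 0], "grip": 6.5},
    {"dp": [-4, 0.28, 0], "delta_rot": [0, 0, 0], "grip": 6.5}
  ]
}}

```text
time: 29.4
tool_pos: [0.4835, -0.2012, 0.1756]
eef_rot: [-3.14, -0.0, 1.572]
wrist_force: [0.5, 0.9, 0.3]
gripper_width: 0.765
finger_force: 0.0
```

Emit:
{"name": "send_rows", "arguments": {
  "rows": [
    {"dp": [0, 0, 0], "delta_rot": [0, 0, 0], "grip": 6.5},
    {"dp": [0, 0, 0], "delta_rot": [0, 0, 0], "grip": 6.5}
  ]
}}

```text
time: 29.65
tool_pos: [0.4835, -0.1997, 0.1758]
eef_rot: [-3.14, -0.001, 1.571]
wrist_force: [0.1, -0.3, 0.5]
gripper_width: 0.762
finger_force: 0.0
```

Emit:
{"name": "send_rows", "arguments": {
  "rows": [
    {"dp": [0, 0.05, 3], "delta_rot": [0, 0, 0], "grip": 6.5},
    {"dp": [0, 0, 3], "delta_rot": [0, 0, 0], "grip": 6.5},
    {"dp": [0, 0, 3], "delta_rot": [0, 0, 0], "grip": 6.5},
    {"dp": [0, 0, 3], "delta_rot": [0, 0, 0], "grip": 6.5},
    {"dp": [0, 0, 2.1], "delta_rot": [0, 0, 0], "grip": 6.5},
    {"dp": [0, 0, 0], "delta_rot": [0, 0, 0], "grip": 5},
    {"dp": [0, 0, 0], "delta_rot": [0, 0, 0], "grip": 3.5},
    {"dp": [0, 0, 0], "delta_rot": [0, 0, 0], "grip": 2.7},
    {"dp": [0, 0, 0], "delta_rot": [0, 0, 0], "grip": 2.7},
    {"dp": [0, 0, 0], "delta_rot": [0, 0, 0], "grip": 2.7},
    {"dp": [0, 0, 0], "delta_rot": [0, 0, 0], "grip": 2.7}
  ],
  "squeeze": 60
}}

```text
time: 31.02
tool_pos: [0.4852, -0.2, 0.0366]
eef_rot: [3.14, -0.001, 1.572]
wrist_force: [-1.1, 1.9, 7.5]
gripper_width: 0.379
finger_force: 59.8
```

Emit:
{"name": "send_rows", "arguments": {
  "rows": [
    {"dp": [0, 0, -1], "delta_rot": [0, 0, 0], "grip": 2.7},
    {"dp": [0, 0, -2], "delta_rot": [0, 0, 0], "grip": 2.7},
    {"dp": [0, 0, -3], "delta_rot": [0, 0, 0], "grip": 2.7},
    {"dp": [0, 0, -3], "delta_rot": [0, 0, 0], "grip": 2.7},
    {"dp": [0, 0, -1.5], "delta_rot": [0, 0, 0], "grip": 2.7},
    {"dp": [2, -0.1, 0], "delta_rot": [0, 0, 0], "grip": 2.7},
    {"dp": [3.5, -0.2, 0], "delta_rot": [0, 0, 0], "grip": 2.7},
    {"dp": [4, -0.3, 0], "delta_rot": [0, 0, 0], "grip": 2.7},
    {"dp": [4, -0.3, 0], "delta_rot": [0, 0, 0], "grip": 2.7},
    {"dp": [4, -0.3, 0], "delta_rot": [0, 0, 0], "grip": 2.7},
    {"dp": [4, -0.3, 0], "delta_rot": [0, 0, 0], "grip": 2.7},
    {"dp": [4, -0.3, 0], "delta_rot": [0, 0, 0], "grip": 2.7}
  ]
}}

```text
time: 32.52
tool_pos: [0.4659, 0.0561, 0.1406]
eef_rot: [-3.141, -0.0, 1.571]
wrist_force: [0.1, -0.5, -0.9]
gripper_width: 0.382
finger_force: 59.6
```

Emit:
{"name": "send_rows", "arguments": {
  "rows": [
    {"dp": [4, -0.3, 0], "delta_rot": [0, 0, 0], "grip": 2.7},
    {"dp": [4, -0.3, 0], "delta_rot": [0, 0, 0], "grip": 2.7},
    {"dp": [3.5, -0.2, 0], "delta_rot": [0, 0, 0], "grip": 2.7},
    {"dp": [2.5, -0.1, 0], "delta_rot": [0, 0, 0], "grip": 2.7},
    {"dp": [1.2, 0, 0], "delta_rot": [0, 0, 0], "grip": 2.7},
    {"dp": [0, 0, 0], "delta_rot": [0, 0, 0], "grip": 2.7},
    {"dp": [0, 0, 0], "delta_rot": [0, 0, 0], "grip": 2.7}
  ]
}}

```text
time: 33.4
tool_pos: [0.4574, 0.2054, 0.1407]
eef_rot: [-3.142, 0.0, 1.57]
wrist_force: [-0.0, -1.0, -1.1]
gripper_width: 0.384
finger_force: 59.6
```

Emit:
{"name": "send_rows", "arguments": {
  "rows": [
    {"dp": [0.1, 0.05, 2], "delta_rot": [0, 0, 0], "grip": 2.7},
    {"dp": [0, 0, 3], "delta_rot": [0, 0, 0], "grip": 2.7},
    {"dp": [0, 0, 3], "delta_rot": [0, 0, 0], "grip": 2.7},
    {"dp": [0, 0, 1.8], "delta_rot": [0, 0, 0], "grip": 2.7},
    {"dp": [0, 0, 0.5], "delta_rot": [0, 0, 0], "grip": 2.7},
    {"dp": [0, 0, 0.2], "delta_rot": [0, 0, 0], "grip": 2.7},
    {"dp": [0, 0, 0.1], "delta_rot": [0, 0, 0], "grip": 2.7},
    {"dp": [0, 0, 0.05], "delta_rot": [0, 0, 0], "grip": 2.7},
    {"dp": [0, 0, 0], "delta_rot": [0, 0, 0], "grip": 2.7}
  ]
}}

```text
time: 34.52
tool_pos: [0.4579, 0.208, 0.0345]
eef_rot: [3.141, -0.001, 1.572]
wrist_force: [-0.4, 0.3, -1.3]
gripper_width: 0.383
finger_force: 59.6
```

Emit:
{"name": "send_rows", "arguments": {
  "rows": [
    {"dp": [0, 0, 0.08], "delta_rot": [0, 0, 0], "grip": 2.7},
    {"dp": [0, 0, 0], "delta_rot": [0, 0, 0], "grip": 2.7},
    {"dp": [0, 0, 0], "delta_rot": [0, 0, 0], "grip": 3.6},
    {"dp": [0, 0, 0], "delta_rot": [0, 0, 0], "grip": 4.5},
    {"dp": [0, 0, 0], "delta_rot": [0, 0, 0], "grip": 5.5},
    {"dp": [0, 0, 0], "delta_rot": [0, 0, 0], "grip": 5.5},
    {"dp": [0, 0, -2], "delta_rot": [0, 0, 0], "grip": 5.5},
    {"dp": [0, 0, -4], "delta_rot": [0, 0, 0], "grip": 5.5},
    {"dp": [0, 0, -5], "delta_rot": [0, 0, 0], "grip": 5.5},
    {"dp": [0, 0, -5], "delta_rot": [0, 0, 0], "grip": 5.5},
    {"dp": [-3, 0, -3], "delta_rot": [0, 0, 0], "grip": 5.5},
    {"dp": [-3, 0, -3], "delta_rot": [0, 0, 0], "grip": 5.5}
  ]
}}

```text
time: 36.02
tool_pos: [0.4578, 0.1471, 0.2545]
eef_rot: [3.141, -0.0, 1.572]
wrist_force: [-0.5, 0.1, 0.7]
gripper_width: 0.639
finger_force: 0.0
```

Emit:
{"name": "send_rows", "arguments": {
  "rows": [
    {"dp": [-4, 0, 0], "delta_rot": [0, 0, 0], "grip": 5.5},
    {"dp": [-3, 0, 0], "delta_rot": [0, 0, 0], "grip": 5.5},
    {"dp": [0, 0, 0], "delta_rot": [0, 0, 0], "grip": 5.5}
  ]
}}

```text
time: 36.4
tool_pos: [0.4578, 0.0755, 0.2536]
eef_rot: [3.141, -0.001, 1.567]
wrist_force: [0.2, 1.2, -0.4]
gripper_width: 0.646
finger_force: 0.0
```

Run:
```python
from h import *
s=env.sense();print(s["tool_pos"])
d=cam("wrist");t=cam("scene");w=d["image"]
u,v=[int(x) for x in proj(d,(.458,.207,.04))]
v0=max(0,v-100);print(u,v)
cv2.imwrite("pics/f1.png",np.hstack([cv2.resize(w[v0:v0+225,max(0,u-150):max(0,u-150)+300],(400,300)),cv2.resize(t["image"][90:330,190:510],(400,300))]))
```

```text
[0.45775364 0.07550324 0.25363886]
278 41
```

View pics/f1.png

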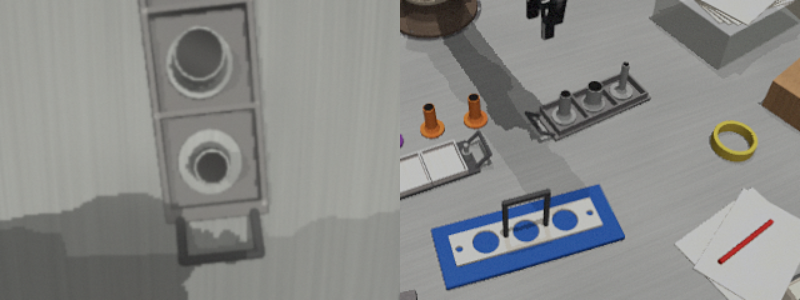

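All three stand upright, centred in their bays: medium by the loop, then thick, then thin. The plate lies flat on the board.

```bash
python3 -c "
from bench import env
print(env.job_done())"
```

```text
the job is handed in; nothing more can be done
None
```

I laid the plate flat on the middle of the board and stood the medium, thick and thin nozzles in order from the storage rack's loop; the job is handed in, but no verdict came back.

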